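# Open a tin's push-and-turn safety cap

## Task

Open the solvent tin: push its child-resistant cap straight down until it bottoms, keep it down while turning it anticlockwise past the catch, then lift it off and set it down gently, upright, flat inside the shallow tray and let go. Never load the tin with more than 45 N through the cap, do not drop the cap, and leave the carton, the basket and the brass fitting where they are.

Things in the scene. Friction and masses are not known exactly. Their poses are not given: they have to be found in the camera images.
- cap: Loose black round cap, 56 mm across, 52 mm high overall, about 50 g (varies). Origin: centre of its underside; z up. Skirt and flat top: z = 0 to 26 mm. On the top stands a straight grip bar, z = 26 to 52 mm, 46 mm long (along x), 14 mm thick (along y). Two lugs inside, on the x axis, catch under lugs of the neck. At the start it is locked on the tin, its x axis along the tin's x axis.
- cap_grip (a point): Centre of the cap's grip bar, 39 mm above the cap's underside; grip here from above across the bar, fingertips on or just above the flat top. Unlocking: push the cap down to its bottom and, held down, turn it anticlockwise seen from above by 55 to 120 degrees (75 is good; hard stop near 140). It cannot turn clockwise. Then it is free: ease off and lift straight up.
- cap_top (a point): Centre of the cap's flat top, 26 mm above its underside, under the bar. A spring holds the locked cap up: 11 N at rest, plus 0.7 N per mm pushed. It clears the catch at a depth of 2 to 12 mm, differing from tin to tin and unseen; the hard bottom lies 1.8 mm deeper, at 13 to 21 N of spring force. Press at under 10 mm/s: there the force climbs steeply. Hold 23 to 30 N while turning.
- tin: Rectangular metal tin, 130 x 90 mm (x, y), top at z = 162 mm, fixed in a timber cradle 175 x 135 mm, 57 mm high; it cannot move. Origin: centre of the cradle's underside on the bench; z up. The locked cap's x axis lies along the tin's x axis. A low wire handle (9 mm high) lies on the tin's top at x = +30 mm.
- neck (a point): Point on the neck's axis at the level of the tin's top, 162 mm above the bench, at x = -25 mm in the tin's frame. The locked cap's underside lies 19 mm above it; once turned and released, the spring lifts the cap 6 mm higher. The cap is clear when lifted 52 mm above this point. It has 2 mm of side play on the neck; sideways pushing counts in the 45 N.
- tray: Heavy shallow grey tray fixed on the bench, 150 x 150 mm outside, 18 mm high, walls 4 mm. Origin: centre of its underside; x and y along its sides.
- tray_in (a point): Centre of the tray's inner floor.
- carton: White carton, 100 x 130 x 75 mm high, loose, bystander. Origin: centre of its underside.
- basket: Black basket of pipe pieces, 160 x 120 x 70 mm high, loose, bystander. Origin: centre of its underside.
- fitting: Brass pipe fitting standing upright, 44 mm across, 64 mm high, loose, bystander. Origin: centre of its underside.

How it is judged:
By the outcome, as a careful person would: the job done as asked, in the order asked, and still so for the second after the job is handed in, with the robot touching nothing.
It also fails if it takes over 69 s, if anything falls off the work surface, if the arm or the gripper's body presses on something with over 40 N, if the wrist force passes 120 N, or if a joint passes its speed limit or range.

## Robot

A 7-joint arm with a two-finger parallel gripper is mounted at the origin on the work surface. World frame = base frame: x ahead of the robot, y to its left, z up, the work surface at z = 0. Lengths are in mm, angles in rad, forces in N, time in s.
With the tool pointing down it reaches from about 400 to 875 mm from the base axis. Payload 4.4 kg.
Tool frame: the origin (TCP) lies at the very end of the fingers, on their centre line; the grasp point (between the pads) lies 19 mm behind it; z points along the fingers, x is the direction in which the jaws open and shut, and the axes are right-handed (so a half turn about z gives the same grasp; the last joint's range is limited). The gripper opens to 85 mm and grips with 20 to 120 N. Pads are 22 mm wide; open, the fingers measure 114 mm over their backs; the gripper's body (76 mm by 85 mm) begins 54 mm behind the grasp point. The pads swing forward as they close: fully open they stand 13 mm farther back than shut.
Start: joints at [1.162, 0.628, 0.038, 1.517, -0.027, 0.996, -0.02], TCP at [218.509, -612.186, 231.313] pointing down, gripper open.
Joint ranges: [-3.06, 3.06], [-0.37, 2.12], [-1.25, 1.32], [0.18, 2.47], [-1.1, 4.24], [0.23, 1.98], [-2.94, 2.94]. Speed limits (rad/s): [2.57, 2.57, 3.14, 3.14, 3.14, 3.14, 3.14].

## Interface

Orientations are given as [roll, pitch, yaw] about the fixed x, y, z axes, in that order (R = Rz(yaw) Ry(pitch) Rx(roll)).
In Python, from cell import telemetry, get_image, get_calibration, ctrl gives the robot as it stands. The module is installed in compiled form; this text tells all that it offers.
- The arm moves only by the tool arm_command, never from a script. Its arguments are lists of equal length, an entry for each row: "rot": the turn, a rotation vector about the world's x, y, z in degrees, a list of three; "slide": the shift along the world's x, y, z in mm, a list of three; "gripper": the finger opening in mm, from 0 to 85.4. A call has 1 to 5 rows; each row shifts and turns the pose as measured when the row begins; what a row does not reach is not made up. A row lasts 1/12 s, in which the tool goes at most 41.7 mm and 7.16 degrees, less where a joint would pass 70% of its speed; a pose out of reach is approached as far as the arm can. A call with a gripper value outside its range is refused whole. The fingers move at their own pace and stop on an object; the grip force is fixed at half the most. Time passes only in rows, so rows that do not move let the fingers close. It gives the time, the measured TCP pose, the force and the opening at its end, in the units of the state.
- telemetry.read_state(): the state, without advancing time (a new reading comes with each control period).
- get_image(name): name is "scene" or "top" or "wrist"; returns (picture, depth): 400x640x3 uint8, red, green, blue; 400x640 float32, mm along the optical axis (not along the pixel's ray), 0 where there is no reading.
- get_calibration(name): a dict with "fx", "fy", "cx", "cy" (pixels), "xyz" and "attitude" of the camera in the world. Camera axes: x right, y up, looking along -z (the intrinsics and any distortion apply to the point x, -y, -z); pixel columns grow to the right and rows downward; lengths in mm; the calibration is good to about 2 mm. The wrist camera is an equidistant fisheye: a pixel r from the principal point sees the ray r / f radians off the axis. A picture is of the moment at which its call begins: read the wrist's pose just before it. get_calibration takes no time and is no camera call; for the wrist camera it gives the pose at the moment of the call.
- ctrl.finish_job(): hands the job in, once; it reports no verdict.
The state is a dict: "clock": time; "qpos": joint angles; "qd": joint speeds; "tau": joint torques, N m; "eef_pos": TCP position; "tool_rot": TCP orientation; "force": force on the tool from outside, world axes, zero at the start; "torque": the same for the moment, N m; "width": finger opening in mm.
Only numpy, scipy, OpenCV 4.12 (cv2) and the standard library are available. Lean on these libraries where they do the work, as an engineer would, in place of code of your own. Each camera call takes 0.05 s, during which the arm holds its last target.

## Working session

There is one attempt and no reset: what is moved stays moved. The work goes in short steps, Python scripts to look and compute and a tool call to move; the robot and the scene stay as the last step left them, time stands still between calls to the robot, and variables do not carry over. Pictures are saved under pics/ and viewed, and the job is handed in when it is done.

Besides the shell and the picture viewer there is one more tool, called as a command line: name --argument value ..., lists and objects as JSON in quotes. arm_command: Moves the arm, as the interface text tells. Its arguments: {"type":"object","properties":{"rot":{"type":"array"},"slide":{"type":"array"},"gripper":{"type":"array"}},"required":["rot","slide","gripper"]}

```bash
ls; mkdir -p pics
python3 - <<'E'
from cell import telemetry,get_image,get_calibration
import cv2,numpy as np
print(telemetry.read_state())
for n in ("scene","top","wrist"):
    c=get_calibration(n);print(n,c)
    im,d=get_image(n);np.savez('pics/%s0.npz'%n,im=im,d=d,**{k:np.array(v) for k,v in c.items() if not isinstance(v,str)})
    cv2.imwrite('pics/%s0.png'%n,im[:,:,::-1])
E
```

```text
pics
{'clock': 0.0, 'qpos': array([ 1.16220698,  0.62934653,  0.03845852,  1.51834052, -0.0270045 ,
        0.99626567, -0.02002274]), 'qd': array([-0.00142763,  0.00132414,  0.00094172, -0.00023146,  0.00167394,
        0.00194519,  0.00024646]), 'tau': array([-1.11308313e-03, -5.63417494e+01,  1.22602981e+00, -1.93451500e+01,
        1.09286790e-02,  1.05586799e-02,  2.32461815e-06]), 'eef_pos': array([ 218.29411877, -611.61263377,  230.39789485]), 'tool_rot': array([ 3.14156309e+00,  1.84136231e-03, -1.22804498e+00]), 'force': array([ 0.26407204, -0.19807767, -0.43617085]), 'torque': array([ 0.03038064,  0.04503772, -0.00707262]), 'width': 85.54608624199732}
scene {'fx': 457.9776798683057, 'fy': 457.9776798683057, 'cx': 318.8950608846669, 'cy': 190.64528823496775, 'xyz': array([1482.99945028,  691.71891047, 1163.43709153]), 'attitude': array([ 0.82499641, -0.02035332,  2.2755654 ])}
top {'fx': 366.07778055035527, 'fy': 366.07778055035527, 'cx': 326.92166027773635, 'cy': 197.5717404830542, 'xyz': array([ 557.44441238,   -3.65695751, 1226.75394965]), 'attitude': array([ 0.08395794, -0.00572441, -1.59174478])}
wrist {'fx': 309.70691628693146, 'fy': 309.70691628693146, 'cx': 316.4646503731224, 'cy': 196.1750436220674, 'xyz': array([ 290.76578246, -584.15067165,  372.78499496]), 'attitude': array([-0.31057987,  0.00189551, -1.22869316])}
```

View pics/scene0.png

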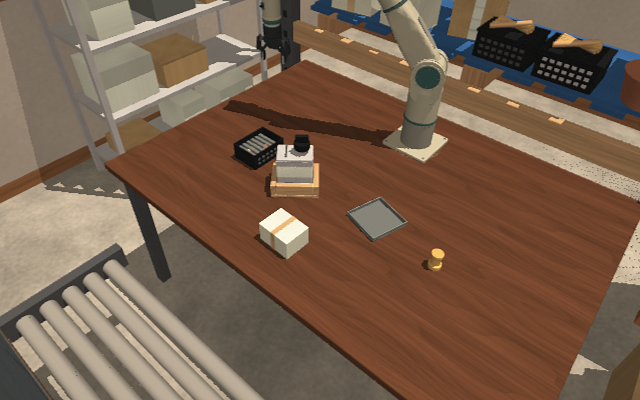

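View pics/top0.png

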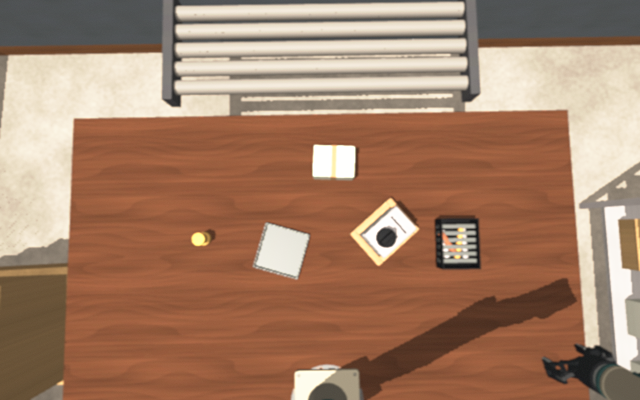

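View pics/wrist0.png

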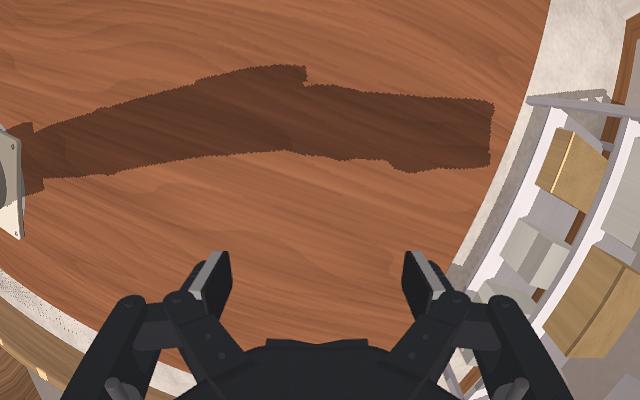

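The scene view shows the tin with the black cap at about (302,145), the tray at (377,218), the carton at (284,232), the basket at (258,147) and the fitting at (436,259). In the top view the cap is at about (387,237), the cradle at (385,232), the tray at (282,250) and the basket at (458,242). Next I'll measure these.

```bash
cat > h.py <<'E'
import numpy as np,cv2
from scipy.spatial.transform import Rotation as R
def load(f):
    z=np.load(f);return z['im'],z['d'],{k:z[k] for k in('fx','fy','cx','cy','xyz','attitude')}
def rays(c,uv,fish=False):
    uv=np.atleast_2d(np.asarray(uv,float));x=(uv[:,0]-c['cx'])/c['fx'];y=(uv[:,1]-c['cy'])/c['fy']
    if fish:
        r=np.hypot(x,y)+1e-12;s=np.sin(r)/r;d=np.c_[x*s,-y*s,-np.cos(r)]
    else: d=np.c_[x,-y,-np.ones_like(x)]
    return d@R.from_euler('xyz',c['attitude']).as_matrix().T
def onz(c,uv,z,fish=False):
    d=rays(c,uv,fish);o=np.asarray(c['xyz']);t=(z-o[2])/d[:,2];return o+d*t[:,None]
def cloud(c,depth):
    v,u=np.mgrid[:depth.shape[0],:depth.shape[1]];uv=np.c_[u.ravel(),v.ravel()]
    return (np.asarray(c['xyz'])+rays(c,uv)*depth.reshape(-1,1)).reshape(*depth.shape,3)
E
python3 - <<'E'
from h import *
im,d,c=load('pics/top0.npz')
P=cloud(c,d)
def box(n,u0,u1,v0,v1,zlo,zhi):
    p=P[v0:v1,u0:u1];m=(p[...,2]>zlo)&(p[...,2]<zhi)
    q=p[m]
    if len(q)<5: print(n,len(q));return
    r=cv2.minAreaRect(q[:,:2].astype(np.float32));print(n,len(q),'mean',q.mean(0).round(1),'rect',np.round(r[0],1),np.round(r[1],1),round(r[2],1),'zmed',np.median(q[:,2]).round(1),'zmax',q[:,2].max().round(1))
print('bench',np.median(P[300:330,150:280,2]))
box('tray',240,325,210,290,8,40)
box('cradle',340,430,185,275,40,70)
box('tintop',340,430,185,275,150,170)
box('cap',340,430,185,275,195,215)
box('bar',340,430,185,275,220,250)
box('carton',300,370,130,190,60,90)
box('basket',425,490,205,280,20,90)
box('fit',180,220,220,260,40,80)
for n,(u,v,w,h) in dict(tin=(340,190,90,85),tray=(240,210,90,80)).items():
    cv2.imwrite('pics/t_%s.png'%n,cv2.resize(im[v:v+h,u:u+w,::-1],None,fx=6,fy=6,interpolation=cv2.INTER_CUBIC))
E
```

```text
bench -0.886816453152278
tray 304 mean [487.  147.6  15.1] rect [489.2 142.8] [150.  149.9] 73.2 zmed 16.0 zmax 22.1
cradle 780 mean [ 545.3 -165.4   55.6] rect [ 545.1 -192. ] [135.5 175.7] 40.5 zmed 55.7 zmax 69.8
tintop 1023 mean [ 550.4 -193.8  160.5] rect [ 545.  -191.6] [ 91.  130.4] 40.1 zmed 160.6 zmax 169.9
cap 229 mean [ 529.1 -169.8  205.9] rect [ 528.7 -171.7] [53.3 52.5] 88.8 zmed 206.1 zmax 215.0
bar 95 mean [ 528.6 -172.   231.8] rect [ 528.5 -172.5] [14.2 45.3] 39.7 zmed 231.9 zmax 236.5
carton 1285 mean [770.6 -34.4  74.2] rect [771.9 -34.2] [129.4 101.8] 87.6 zmed 74.3 zmax 81.6
basket 1804 mean [ 498.8 -428.7   47.3] rect [ 501.6 -428.3] [123.6 159.8] 89.0 zmed 46.0 zmax 74.7
fit 134 mean [533.8 397.5  62.6] rect [534.  397.4] [39.2 34.6] 89.1 zmed 62.5 zmax 68.6
```

View pics/t_tin.png

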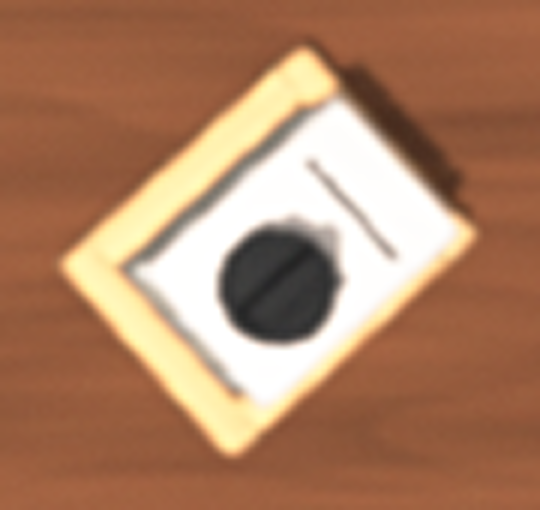

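The depth fits are clean. The cap is at (528.6, -172), the bar's long axis runs at -50°, and the tray centre is at (489, 143). I'll move above the cap with the jaw axis at -140° and pre-narrow the jaws.

arm_command --rot '[[0, 0, -4], [0, 0, -5], [0, 0, -5], [0, 0, -5], [0, 0, -5]]' --slide '[[10, 20, 20], [18, 30, 20], [20, 32, 15], [20, 32, 10], [20, 32, 5]]' --gripper '[30, 30, 30, 30, 30]'

```text
clock: 0.57
eef_pos: [298.3, -466.6, 297.6]
tool_rot: [3.135, 0.006, -1.682]
force: [1.3, 0.4, 0.4]
width: 30.0
```

arm_command --rot '[[0, 0, -5], [0, 0, -5], [0, 0, -5], [0, 0, -5], [0, 0, -5]]' --slide '[[25, 32, 0], [25, 32, 0], [25, 32, 0], [25, 32, 0], [25, 32, 0]]' --gripper '[30, 30, 30, 30, 30]'

```text
clock: 0.98
eef_pos: [424.6, -300.7, 299.6]
tool_rot: [3.138, 0.004, -2.146]
force: [0.4, -0.8, 0.8]
width: 30.1
```

arm_command --rot '[[0, 0, -5], [0, 0, -5], [0, 0, -4], [0, 0, -2], [0, 0, 0]]' --slide '[[25, 32, 0], [25, 32, 0], [25, 32, 0], [15, 20, -5], [5, 8, 0]]' --gripper '[30, 30, 30, 30, 30]'

```text
clock: 1.4
eef_pos: [525.3, -163.4, 293.9]
tool_rot: [3.136, 0.008, -2.432]
force: [-0.1, -0.1, -0.5]
width: 30.3
```

Run:
```python
from cell import telemetry,get_image,get_calibration
from h import *
s=telemetry.read_state();c=get_calibration('wrist');im,d=get_image('wrist')
np.savez('pics/wrist1.npz',im=im,d=d,**{k:np.array(c[k]) for k in('fx','fy','cx','cy','xyz','attitude')})
print(s['clock'],s['eef_pos'],np.degrees(s['tool_rot']),s['qpos'],s['force'])
cv2.imwrite('pics/wrist1.png',im[:,:,::-1])
```

```text
1.4 [ 525.27501228 -163.40088334  293.88506782] [ 179.66494638    0.47542663 -139.34046275] [ 0.08130391  0.42613807  0.25747178  1.72143209 -0.13648144  1.01141833
 -2.04246878] [-0.1199016  -0.10821066 -0.49898786]
```

View pics/wrist1.png

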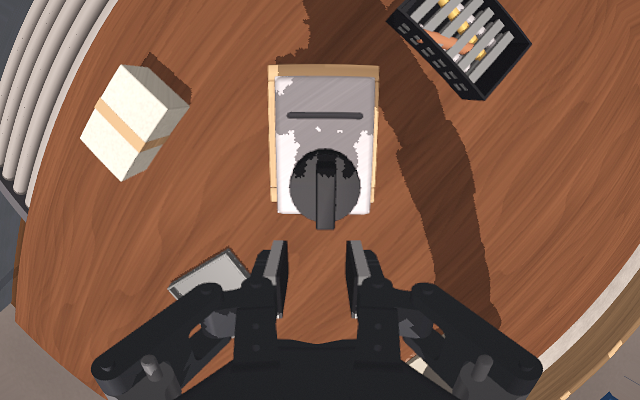

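The wrist view shows the cap at (325,185), with the bar end at (326,215) between the jaw axes and nearly parallel to them. Now I'll measure the bar in this view.

Run:
```python
from h import *
im,d,c=load('pics/wrist1.npz')
v,u=np.mgrid[:400,:640];dd=rays(c,np.c_[u.ravel(),v.ravel()],True)
ax=R.from_euler('xyz',c['attitude']).as_matrix()@[0,0,-1]
t=d.ravel()/(dd@ax);P=(c['xyz']+dd*t[:,None]).reshape(400,640,3)
sub=P[140:235,280:375]
for n,lo,hi in(('bar',228,240),('top',203,212),('tin',157,168)):
    q=sub[(sub[...,2]>lo)&(sub[...,2]<hi)]
    if len(q)>5:
        r=cv2.minAreaRect(q[:,:2].astype(np.float32));print(n,len(q),q.mean(0).round(1),np.round(r[0],1),np.round(r[1],1),round(r[2],2),np.median(q[:,2]))
q=sub[(sub[...,2]>203)&(sub[...,2]<212)][:,:2].astype(np.float32);print(cv2.minEnclosingCircle(q))
```

```text
bar 1233 [ 527.3 -174.4  232.6] [ 525.9 -173.5] [13.8 45.9] 40.57 232.69377128625757
top 2692 [ 527.9 -174.6  206.8] [ 526.9 -173.8] [55.5 54.5] 39.87 206.83847866864556
tin 2832 [ 528.9 -180.1  161.5] [ 523.1 -171.9] [86.9 70.7] 40.88 161.54240581954937
((526.3926391601562, -173.15548706054688), 28.16517448425293)
```

arm_command --rot '[[-0.5, 0.1, -0.3], [0, 0, 0], [0, 0, 0], [0, 0, 0], [0, 0, 0]]' --slide '[[1.5, -10, -10], [0, 0, -15], [0, 0, -12], [0, 0, -6], [0, 0, 0]]' --gripper '[30, 30, 30, 30, 30]'

```text
clock: 1.87
eef_pos: [523.5, -182.2, 248.4]
tool_rot: [-3.138, -0.004, -2.438]
force: [0.6, -0.0, 0.3]
width: 30.1
```

```bash
cat > look.py <<'E'
import sys
from cell import telemetry,get_image,get_calibration
from h import *
n=sys.argv[1];cam=sys.argv[2] if len(sys.argv)>2 else 'wrist'
s=telemetry.read_state();c=get_calibration(cam);im,d=get_image(cam)
np.savez('pics/%s.npz'%n,im=im,d=d,**{k:np.array(c[k]) for k in('fx','fy','cx','cy','xyz','attitude')})
print(s['clock'],s['eef_pos'].round(2),np.degrees(s['tool_rot']).round(2),s['force'].round(2),s['torque'].round(3),s['width'].round(2))
cv2.imwrite('pics/%s.png'%n,im[:,:,::-1])
E
python3 look.py w2
```

```text
Traceback (most recent call last):
  File "look.py", line 7, in <module>
    print(s['clock'],s['eef_pos'].round(2),np.degrees(s['tool_rot']).round(2),s['force'].round(2),s['torque'].round(3),s['width'].round(2))
                                                                                                                       ^^^^^^^^^^^^^^^^
AttributeError: 'float' object has no attribute 'round'
```

```bash
sed -i "s/,s\['width'\].round(2)/,round(s['width'],2)/" look.py; python3 look.py w2
python3 - <<'E'
from h import *
im,d,c=load('pics/w2.npz')
v,u=np.mgrid[:400,:640];dd=rays(c,np.c_[u.ravel(),v.ravel()],True)
ax=R.from_euler('xyz',c['attitude']).as_matrix()@[0,0,-1]
t=d.ravel()/(dd@ax);P=(c['xyz']+dd*t[:,None]).reshape(400,640,3)
m=np.hypot(P[...,0]-527,P[...,1]+173)<34
for n,lo,hi in(('bar',228,240),('top',203,212)):
    q=P[m&(P[...,2]>lo)&(P[...,2]<hi)]
    r=cv2.minAreaRect(q[:,:2].astype(np.float32));print(n,len(q),np.round(r[0],1),np.round(r[1],1),round(r[2],2),np.median(q[:,2]))
from cell import telemetry
s=telemetry.read_state();print(s['eef_pos'],s['tool_rot'],s['qd'])
E
```

```text
1.9167 [ 523.45 -182.73  248.94] [-179.76   -0.24 -139.71] [-0.14  0.03 -0.48] [-0.053  0.067 -0.033] 29.98
bar 1748 [ 526.7 -173.4] [14.3 45.2] 40.04 232.6463324455093
top 3255 [ 526.9 -173.8] [55.3 54.1] 35.09 206.7953564940062
[ 524.29295233 -182.23254342  249.71369195] [-3.13642819e+00 -2.75446372e-03 -2.43786636e+00] [-0.01543059 -0.01382702 -0.01036667 -0.01966697 -0.00742963  0.00262072
 -0.00533084]
```

View pics/w2.png

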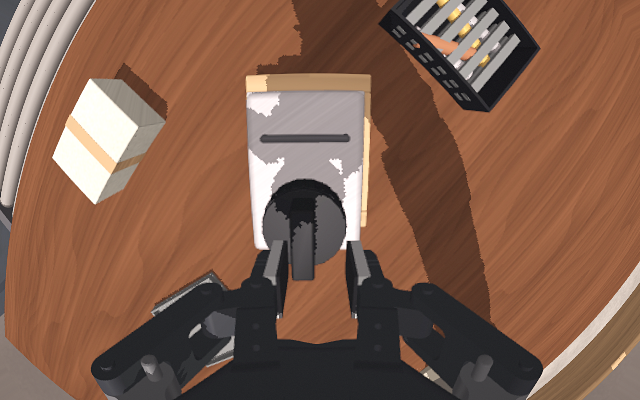

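The bar, seen at (304,240), is left of the jaw centre at (317). The jaws need +7.5 mm across the bar. I'll shift at this height.

arm_command --rot '[[-0.2, -0.2, 0], [0, 0, 0], [0, 0, 0]]' --slide '[[2.5, 8.5, 0], [0, 0, 0], [0, 0, 0]]' --gripper '[30, 30, 30]'

```text
clock: 2.22
eef_pos: [527.3, -175.2, 251.4]
tool_rot: [-3.128, -0.001, -2.441]
force: [-0.4, 0.3, 0.7]
width: 30.2
```

```bash
python3 look.py w3
```

```text
2.2167 [ 527.32 -175.18  251.35] [-1.7924e+02 -5.0000e-02 -1.3984e+02] [-0.41  0.3   0.74] [ 0.066 -0.016 -0.058] 30.2
```

View pics/w3.png

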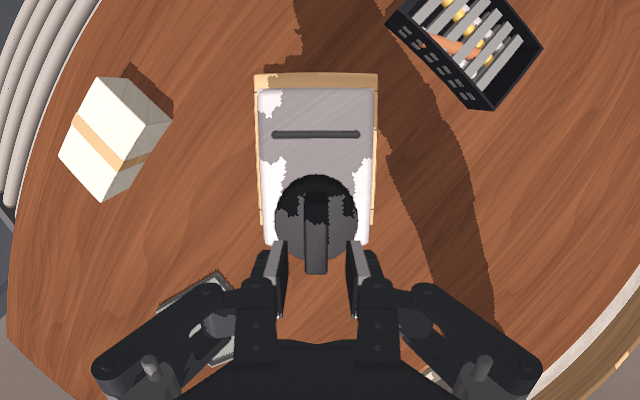

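The bar at (316,235) is now centred between the pads. I'll trim the tilt and descend.

arm_command --rot '[[0.5, 0.4, 0], [0, 0, 0], [0, 0, 0], [0, 0, 0]]' --slide '[[0, 1, -10], [0, 0, -10], [0, 0, -8], [0, 0, -3]]' --gripper '[30, 30, 30, 30]'

```text
clock: 2.6
eef_pos: [528.6, -173.2, 219.0]
tool_rot: [-3.138, 0.002, -2.439]
force: [-2.1, 0.1, 0.8]
width: 30.1
```

arm_command --rot '[[0, 0, 0], [0, 0, 0], [0, 0, 0]]' --slide '[[-0.5, -0.3, -2], [0, 0, -2], [0, 0, -0.7]]' --gripper '[30, 28, 26]'

```text
clock: 2.85
eef_pos: [526.9, -173.3, 211.7]
tool_rot: [-3.141, -0.0, -2.439]
force: [0.6, -0.4, 0.3]
width: 26.0
```

```bash
python3 look.py w4
```

```text
2.85 [ 526.87 -173.34  211.72] [-1.7998e+02 -2.0000e-02 -1.3973e+02] [ 0.55 -0.38  0.28] [ 0.029  0.006 -0.012] 26.0
```

View pics/w4.png

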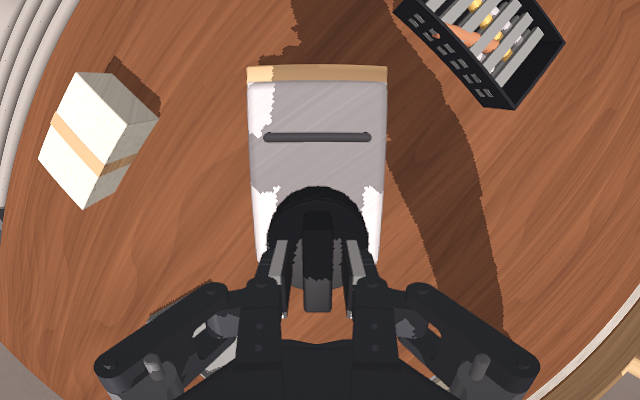

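The pads at (282,265) and (352,265) straddle the bar at (317,260). I'll keep easing down slowly until I feel the flat top.

arm_command --rot '[[0, 0, 0], [0, 0, 0], [0, 0, 0], [0, 0, 0]]' --slide '[[0, 0, -0.6], [0, 0, -0.6], [0, 0, -0.6], [0, 0, -0.5]]' --gripper '[20, 20, 20, 20]'

```text
clock: 3.23
eef_pos: [527.5, -173.6, 210.0]
tool_rot: [-3.14, 0.001, -2.439]
force: [-0.2, -0.4, 0.0]
width: 20.1
```

arm_command --rot '[[0, 0, 0], [0, 0, 0], [0, 0, 0], [0, 0, 0]]' --slide '[[0, 0, -0.6], [0, 0, -0.6], [0, 0, -0.6], [0, 0, -0.5]]' --gripper '[20, 20, 20, 20]'

```text
clock: 3.57
eef_pos: [527.8, -173.7, 208.0]
tool_rot: [-3.139, 0.001, -2.439]
force: [-0.1, -0.4, -0.0]
width: 20.0
```

arm_command --rot '[[0, 0, 0], [0, 0, 0], [0, 0, 0], [0, 0, 0], [0, 0, 0]]' --slide '[[-0.3, 0, 0], [0, 0, 0], [0, 0, 0], [0, 0, 0], [0, 0, 0]]' --gripper '[8, 4, 0, 0, 0]'

```text
clock: 3.98
eef_pos: [527.4, -173.9, 208.2]
tool_rot: [-3.139, 0.001, -2.439]
force: [-0.5, 0.0, 0.7]
width: 13.2
```

```bash
python3 look.py w5
```

```text
3.9833 [ 527.4  -173.87  208.18] [-1.7983e+02  8.0000e-02 -1.3974e+02] [-0.52  0.03  0.73] [-0.02  -0.    -0.009] 13.15
```

View pics/w5.png

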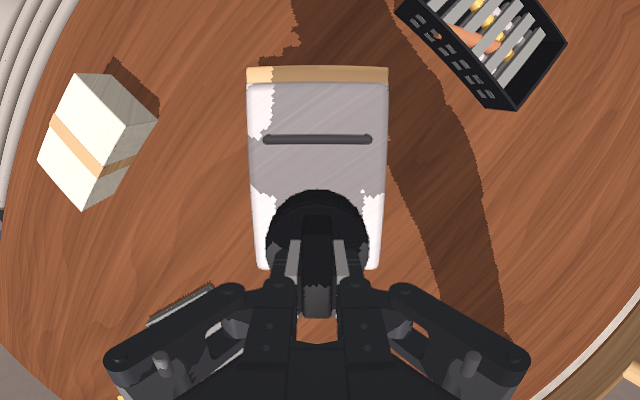

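The bar is gripped, with an opening of 13.2 mm. Now I'll press slowly.

arm_command --rot '[[0, 0, 0], [0, 0, 0], [0, 0, 0]]' --slide '[[0, 0, -0.6], [0, 0, -0.6], [0, 0, -0.6]]' --gripper '[0, 0, 0]'

```text
clock: 4.28
eef_pos: [527.5, -173.9, 208.1]
tool_rot: [-3.138, 0.002, -2.439]
force: [-0.5, 0.1, 4.6]
width: 13.2
```

arm_command --rot '[[0, 0, 0], [0, 0, 0], [0, 0, 0]]' --slide '[[0, 0, -1], [0, 0, -1.3], [0, 0, -1.5]]' --gripper '[0, 0, 0]'

```text
clock: 4.53
eef_pos: [527.6, -173.9, 207.6]
tool_rot: [-3.138, 0.004, -2.439]
force: [-3.2, 1.4, 10.7]
width: 12.7
```

arm_command --rot '[[0, 0, 0], [0, 0, 0]]' --slide '[[0, 0, -1.7], [0, 0, -1.8]]' --gripper '[0, 0]'

```text
clock: 4.7
eef_pos: [527.5, -173.9, 206.7]
tool_rot: [-3.137, 0.005, -2.439]
force: [-3.4, 2.2, 12.4]
width: 12.6
```

arm_command --rot '[[0, 0, 0], [0, 0, 0]]' --slide '[[0, 0, -1.8], [0, 0, -1.8]]' --gripper '[0, 0]'

```text
clock: 4.87
eef_pos: [527.5, -173.9, 205.9]
tool_rot: [-3.137, 0.007, -2.44]
force: [-3.0, 0.1, 12.5]
width: 12.7
```

arm_command --rot '[[0, 0, 0], [0, 0, 0], [0, 0, 0]]' --slide '[[0, 0, -1.9], [0, 0, -1.9], [0, 0, -1.9]]' --gripper '[0, 0, 0]'

```text
clock: 5.12
eef_pos: [527.6, -173.9, 204.7]
tool_rot: [-3.136, 0.009, -2.44]
force: [-3.6, 1.0, 12.5]
width: 12.5
```

arm_command --rot '[[0, 0, 0], [0, 0, 0], [0, 0, 0]]' --slide '[[0, 0, -1.9], [0, 0, -1.9], [0, 0, -1.9]]' --gripper '[0, 0, 0]'

```text
clock: 5.37
eef_pos: [527.5, -173.9, 203.7]
tool_rot: [-3.135, 0.012, -2.44]
force: [-4.0, 1.6, 13.0]
width: 13.0
```

arm_command --rot '[[0, 0.4, 0], [-0.1, 0.4, 0], [-0.1, 0.4, 0]]' --slide '[[0, 0, -1.9], [0, 0, -1.9], [0, 0, -1.9]]' --gripper '[0, 0, 0]'

```text
clock: 5.62
eef_pos: [527.6, -173.9, 203.3]
tool_rot: [3.139, -0.003, -2.441]
force: [-3.2, 1.2, 13.3]
width: 12.8
```

arm_command --rot '[[-0.1, 0.4, 0], [-0.1, 0.4, 0], [-0.1, 0.4, 0]]' --slide '[[0, 0, -2], [0, 0, -2], [0, 0, -2]]' --gripper '[0, 0, 0]'

```text
clock: 5.87
eef_pos: [527.7, -173.9, 202.6]
tool_rot: [3.13, -0.02, -2.441]
force: [-2.2, 1.4, 13.8]
width: 12.4
```

arm_command --rot '[[0.1, -0.6, 0], [0.1, -0.5, 0], [0, 0, 0]]' --slide '[[0, 0, -2.1], [0, 0, -2.1], [0, 0, -2.1]]' --gripper '[0, 0, 0]'

```text
clock: 6.12
eef_pos: [527.9, -173.9, 201.5]
tool_rot: [3.141, -0.001, -2.441]
force: [-4.1, 1.7, 14.1]
width: 12.8
```

arm_command --rot '[[0, 0.1, 0], [0, 0.1, 0], [0, 0.1, 0]]' --slide '[[0, 0, -2.1], [0, 0, -2.1], [0, 0, -2.1]]' --gripper '[0, 0, 0]'

```text
clock: 6.37
eef_pos: [527.9, -173.9, 201.0]
tool_rot: [3.139, -0.002, -2.442]
force: [-4.3, 0.7, 14.3]
width: 12.9
```

arm_command --rot '[[0, 0, 0], [0, 0.1, 0], [0, 0, 0], [0, 0.1, 0]]' --slide '[[0, 0, -2.3], [0, 0, -2.3], [0, 0, -2.3], [0, 0, -2.3]]' --gripper '[0, 0, 0, 0]'

```text
clock: 6.7
eef_pos: [527.9, -173.9, 199.7]
tool_rot: [3.138, -0.0, -2.442]
force: [-4.5, 2.0, 15.5]
width: 12.9
```

arm_command --rot '[[0, 0, 0], [0, 0.1, 0], [0, 0, 0], [0, 0.1, 0]]' --slide '[[0, 0, -2.3], [0, 0, -2.3], [0, 0, -2.4], [0, 0, -2.4]]' --gripper '[0, 0, 0, 0]'

```text
clock: 7.03
eef_pos: [527.9, -173.9, 199.0]
tool_rot: [3.138, 0.002, -2.443]
force: [-5.2, 2.2, 19.6]
width: 12.8
```

arm_command --rot '[[0, 0, 0], [0, 0.1, 0]]' --slide '[[0, 0, -2.6], [0, 0, -2.8]]' --gripper '[0, 0]'

```text
clock: 7.2
eef_pos: [527.9, -173.9, 199.0]
tool_rot: [3.137, 0.003, -2.443]
force: [-6.8, 2.4, 24.0]
width: 12.9
```

arm_command --rot '[[0, 0, 0], [0, 0.1, 0]]' --slide '[[0, 0, -3], [0, 0, -3.2]]' --gripper '[0, 0]'

```text
clock: 7.37
eef_pos: [528.0, -174.0, 199.0]
tool_rot: [3.138, 0.005, -2.443]
force: [-8.0, 2.9, 26.2]
width: 12.9
```

It has bottomed at z = 199.0 with 26 N. Now I'll turn anticlockwise while holding it down.

arm_command --rot '[[0, 0, 2], [0, 0, 3]]' --slide '[[-0.4, 0, -3.2], [-0.4, 0, -3.2]]' --gripper '[0, 0]'

```text
clock: 7.53
eef_pos: [528.2, -174.2, 199.0]
tool_rot: [3.141, 0.009, -2.354]
force: [-5.6, 2.8, 23.8]
width: 12.9
```

arm_command --rot '[[-0.2, 0.2, 4], [-0.1, 0.1, 4], [0, 0, 4]]' --slide '[[-0.3, 0, -3.4], [-0.3, 0, -3.4], [-0.3, 0, -3.4]]' --gripper '[0, 0, 0]'

```text
clock: 7.78
eef_pos: [529.3, -174.4, 198.9]
tool_rot: [-3.135, 0.007, -2.137]
force: [-6.1, 3.9, 25.0]
width: 12.9
```

arm_command --rot '[[-0.1, 0.3, 4], [0, 0.2, 4], [0, 0.1, 4]]' --slide '[[-0.8, 0.2, -3.5], [-0.8, 0.2, -3.5], [-0.5, 0, -3.5]]' --gripper '[0, 0, 0]'

```text
clock: 8.03
eef_pos: [529.7, -173.3, 198.9]
tool_rot: [-3.135, 0.005, -1.919]
force: [-6.7, 3.5, 27.0]
width: 12.6
```

```bash
python3 look.py w6
```

```text
8.0333 [ 529.71 -173.34  198.95] [-179.63    0.3  -109.93] [-6.69  3.45 27.  ] [ 0.87   1.642 -0.193] 12.58
```

View pics/w6.png

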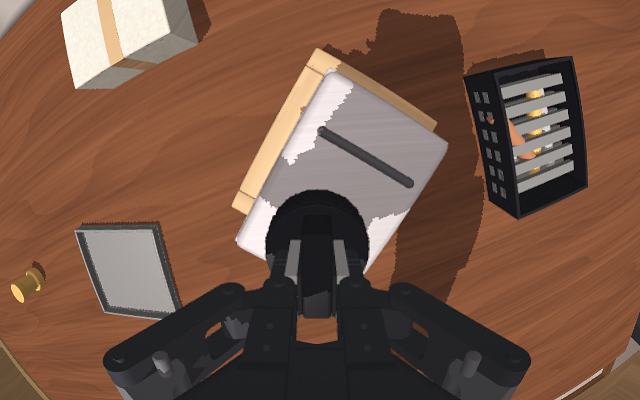

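The bar at (317,255) is still held square in the pads, and the cap has turned 30° with the tool relative to the tin. I'll keep turning.

arm_command --rot '[[-0.1, 0.3, 4], [0, 0.2, 4], [0, 0.1, 4]]' --slide '[[-1.2, 0, -3.4], [-1, 0, -3.4], [-1, 0, -3.4]]' --gripper '[0, 0, 0]'

```text
clock: 8.33
eef_pos: [529.7, -172.6, 199.0]
tool_rot: [-3.134, 0.003, -1.699]
force: [-5.2, 2.6, 24.0]
width: 12.8
```

arm_command --rot '[[0, 0.2, 4], [0, 0.1, 4], [0, 0.1, 4]]' --slide '[[-1, 0, -3.4], [-1, 0, -3.4], [-1, 0, -3.4]]' --gripper '[0, 0, 0]'

```text
clock: 8.58
eef_pos: [529.6, -172.0, 199.0]
tool_rot: [-3.131, 0.002, -1.48]
force: [-6.7, 1.6, 24.2]
width: 12.8
```

arm_command --rot '[[-0.1, 0.4, 4], [-0.1, 0.2, 4], [0, 0.1, 4]]' --slide '[[-1, -0.4, -3.5], [-1, -0.4, -3.5], [-1, -0.4, -3.5]]' --gripper '[0, 0, 0]'

```text
clock: 8.83
eef_pos: [529.2, -171.8, 198.9]
tool_rot: [-3.135, -0.002, -1.261]
force: [-5.2, 3.0, 25.1]
width: 12.9
```

arm_command --rot '[[0, 0.2, 4], [0, 0.1, 4], [0, 0.1, 3]]' --slide '[[-1, -0.4, -3.5], [-1, -0.4, -3.5], [-1, -0.4, -3.5]]' --gripper '[0, 0, 0]'

```text
clock: 9.08
eef_pos: [528.8, -172.1, 199.0]
tool_rot: [-3.134, -0.004, -1.061]
force: [-5.2, 3.4, 23.8]
width: 12.8
```

```bash
python3 look.py w7
```

```text
9.0833 [ 528.81 -172.1   198.97] [-179.55   -0.26  -60.77] [-5.19  3.43 23.84] [ 0.715  1.39  -0.109] 12.8
```

View pics/w7.png

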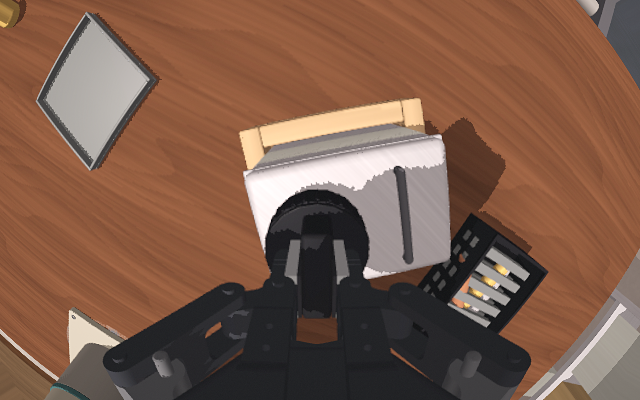

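The cap has turned 79° and is still held square in the pads (bar at (317,260)). Now I'll ease off.

arm_command --rot '[[0, 0.3, 0], [0, 0.1, 0], [0, 0, 0], [0, 0, 0]]' --slide '[[-0.5, 0, -2.6], [-0.3, 0, -2], [0, 0, -1.4], [0, 0, -0.9]]' --gripper '[0, 0, 0, 0]'

```text
clock: 9.47
eef_pos: [528.8, -172.1, 200.8]
tool_rot: [-3.136, -0.006, -1.059]
force: [-3.8, 1.5, 12.5]
width: 12.6
```

arm_command --rot '[[0, 0, 0], [0, 0, 0], [0, 0, 0], [0, 0, 0], [0, 0, 0]]' --slide '[[0, 0, -0.5], [0, 0, 0], [0, 0, 0.4], [0, 0, 0.6], [0, 0, 0.8]]' --gripper '[0, 0, 0, 0, 0]'

```text
clock: 9.88
eef_pos: [528.7, -172.1, 209.4]
tool_rot: [-3.134, -0.009, -1.06]
force: [-1.7, 0.6, 8.3]
width: 12.7
```

arm_command --rot '[[0.1, 0.3, 0], [0.1, 0.2, 0], [0, 0, 0], [0, 0, 0], [0, 0, 0]]' --slide '[[0, 0, 0.8], [0, 0, 1], [0, 0, 1.5], [0, 0, 2], [0, 0, 3]]' --gripper '[0, 0, 0, 0, 0]'

```text
clock: 10.3
eef_pos: [528.5, -172.2, 220.2]
tool_rot: [-3.14, -0.002, -1.061]
force: [0.3, 0.6, -0.2]
width: 13.0
```

arm_command --rot '[[0, 0, 0], [0, 0, 0], [0, 0, 0], [0, 0, 0], [0, 0, 0]]' --slide '[[0, 0, 4], [0, 0, 5], [0, 0, 6], [0, 0, 6], [0, 0, 6]]' --gripper '[0, 0, 0, 0, 0]'

```text
clock: 10.72
eef_pos: [527.7, -172.0, 248.3]
tool_rot: [-3.142, -0.0, -1.061]
force: [-0.4, 0.3, -0.9]
width: 13.3
```

arm_command --rot '[[0, 0, 0], [0, 0, 0], [0, 0, 0], [0, 0, 0], [0, 0, 0]]' --slide '[[0, 0, 8], [0, 0, 8], [0, 0, 8], [0, 0, 4], [0, 0, 0]]' --gripper '[0, 0, 0, 0, 0]'

```text
clock: 11.13
eef_pos: [528.8, -172.3, 281.9]
tool_rot: [-3.139, -0.004, -1.061]
force: [0.4, -0.2, -0.7]
width: 12.8
```

```bash
python3 look.py w8; python3 look.py s8 scene
python3 - <<'E'
from h import *
im=cv2.imread('pics/s8.png');cv2.imwrite('pics/s8c.png',cv2.resize(im[70:270,220:470],None,fx=3,fy=3,interpolation=cv2.INTER_CUBIC))
E
```

```text
11.1333 [ 528.82 -172.28  281.91] [-179.82   -0.2   -60.77] [ 0.36 -0.18 -0.74] [-0.061 -0.025  0.005] 12.78
11.1833 [ 528.76 -172.27  281.6 ] [-179.83   -0.2   -60.78] [-0.46  1.01 -0.52] [ 0.035 -0.053  0.007] 12.85
```

View pics/w8.png

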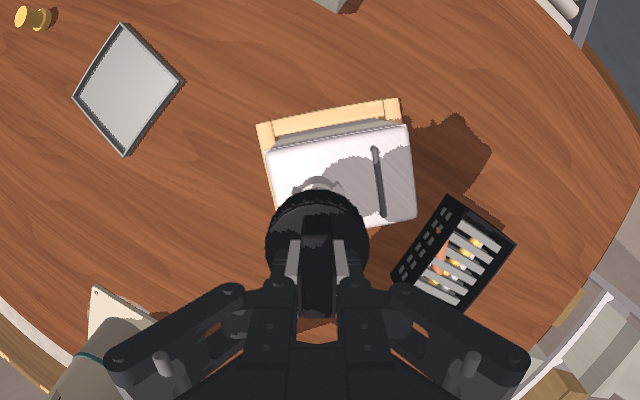

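View pics/s8c.png

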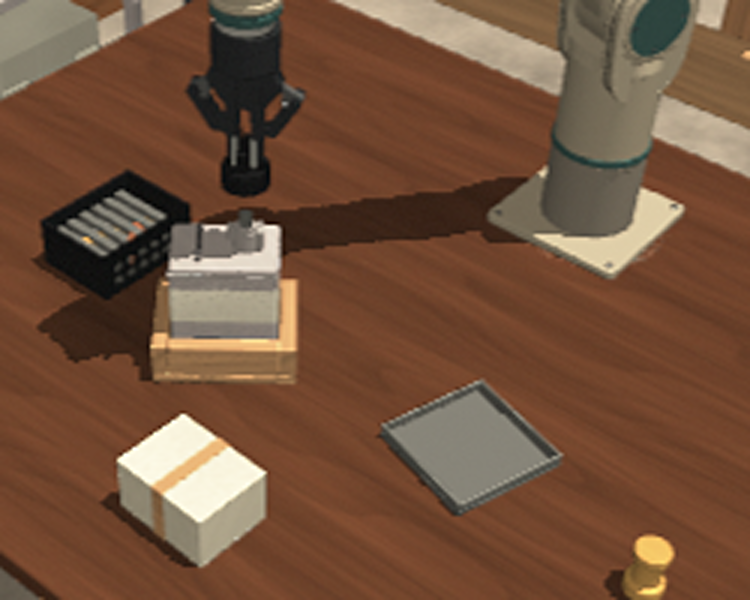

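The cap is off and held square. The scene crop shows it hanging at (245,175) clear of the bare neck at (247,232). The wrist view shows the tray at (128,90). Next I'll carry it over the tray.

arm_command --rot '[[0, 0, 0], [0, 0, 0], [0, 0, 0], [0, 0, 0], [0, 0, 0]]' --slide '[[-1, 8, 0], [-3, 18, 0], [-4, 26, 0], [-4, 30, 0], [-4, 32, 0]]' --gripper '[0, 0, 0, 0, 0]'

```text
clock: 11.65
eef_pos: [509.6, -61.8, 278.1]
tool_rot: [3.138, -0.004, -1.076]
force: [0.8, 0.7, -0.6]
width: 13.1
```

arm_command --rot '[[0, 0, 0], [0, 0, 0], [0, 0, 0], [0, 0, 0], [0, 0, 0]]' --slide '[[-4, 32, 0], [-4, 32, -5], [-4, 32, -10], [-4, 32, -15], [-4, 26, -15]]' --gripper '[0, 0, 0, 0, 0]'

```text
clock: 12.07
eef_pos: [486.8, 103.2, 232.8]
tool_rot: [-3.141, -0.003, -1.075]
force: [0.4, 0.3, -0.9]
width: 13.0
```

Run:
```python
from h import *
im,d,c=load('pics/top0.npz');P=cloud(c,d)
q=P[P[...,2]<14];m=np.hypot(P[...,0]-489,P[...,1]-143)<50
print(np.percentile(P[m][:,2],[10,50,90]), 'bench',np.median(P[300:330,200:280,2]),np.median(P[200:220,230:245,2]))
im,d,c=load('pics/s8.npz');P=cloud(c,d);m=np.hypot(P[...,0]-489,P[...,1]-143)<50
print('scene',np.percentile(P[m][:,2],[10,50,90]))
mm=(P[...,2]>11)&(P[...,2]<40)&(np.hypot(P[...,0]-489,P[...,1]-143)<120)
print(cv2.minAreaRect(P[mm][:,:2].astype(np.float32)))
m=(np.hypot(P[...,0]-528.8,P[...,1]+172.3)<50)&(P[...,2]>235)&(P[...,2]<300);print('cap lowest',np.percentile(P[m][:,2],[0,1,3,10]))
```

```text
[0.17671151 3.21351755 6.34124221] bench -0.9720139160881445 -0.47406818115086935
scene [0.04384259 3.60430532 6.89770492]
((489.49407958984375, 139.45306396484375), (156.0543670654297, 155.1757049560547), 72.94949340820312)
cap lowest [252.37106686 254.2741914  254.81827078 259.75992436]
```

arm_command --rot '[[0, 0, 0], [0, 0, 0], [0, 0, 0], [0, 0, 0], [0, 0, 0]]' --slide '[[1, 16, -15], [0.5, 8, -20], [0, 3, -22], [0, 0, -22], [0, 0, -20]]' --gripper '[0, 0, 0, 0, 0]'

```text
clock: 12.48
eef_pos: [483.4, 145.6, 130.0]
tool_rot: [-3.137, 0.004, -1.057]
force: [0.2, -0.4, -0.8]
width: 12.9
```

```bash
python3 look.py w9
```

```text
12.4833 [483.43 145.64 130.03] [-179.75    0.24  -60.58] [ 0.19 -0.41 -0.8 ] [-0.051 -0.005  0.007] 12.85
```

View pics/w9.png

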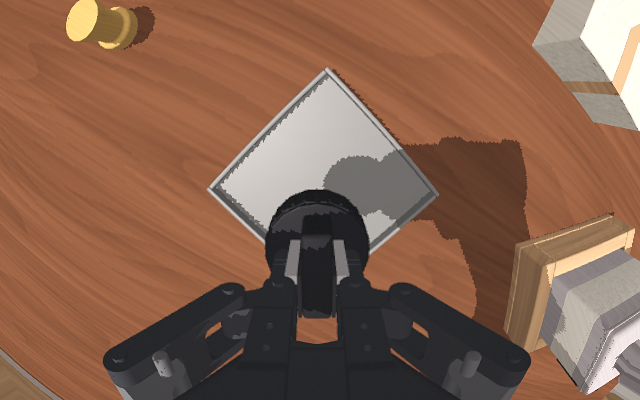

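The cap at (317,245) is still held over the tray, whose corners are at (327,70), (210,188) and (437,193). I'll descend and centre it.

arm_command --rot '[[0, 0, 0], [0, 0, 0], [0, 0, 0], [0, 0, 0], [0, 0, 0]]' --slide '[[3, -2, -15], [2, -1, -18], [0, 0, -14], [0, 0, -10], [0, 0, -5]]' --gripper '[0, 0, 0, 0, 0]'

```text
clock: 12.95
eef_pos: [483.7, 143.9, 62.1]
tool_rot: [3.136, 0.008, -1.055]
force: [-0.1, -0.4, -0.4]
width: 13.1
```

arm_command --rot '[[-0.2, -0.4, 0], [0, 0, 0], [0, 0, 0], [0, 0, 0], [0, 0, 0]]' --slide '[[3, -1, -6], [1, 0, -6], [0, 0, -4], [0, 0, -2], [0, 0, -1]]' --gripper '[0, 0, 0, 0, 0]'

```text
clock: 13.37
eef_pos: [488.7, 143.5, 42.6]
tool_rot: [-3.141, 0.0, -1.055]
force: [-0.3, 0.3, 0.9]
width: 13.0
```

arm_command --rot '[[0, 0, 0], [0, 0, 0], [0, 0, 0], [0, 0, 0], [0, 0, 0]]' --slide '[[0, 0, -1.8], [0, 0, -1.8], [0, 0, -1.5], [0, 0, -1], [0, 0, -0.7]]' --gripper '[0, 0, 0, 0, 0]'

```text
clock: 13.78
eef_pos: [489.6, 143.7, 36.2]
tool_rot: [-3.138, -0.0, -1.055]
force: [-0.8, -0.5, -0.9]
width: 13.0
```

arm_command --rot '[[0, 0, 0], [0, 0, 0], [0, 0, 0]]' --slide '[[0, 0, -0.6], [0, 0, -0.6], [0, 0, -0.6]]' --gripper '[0, 0, 0]'

```text
clock: 14.03
eef_pos: [489.7, 143.8, 34.4]
tool_rot: [-3.138, -0.0, -1.055]
force: [-0.4, 0.5, 0.3]
width: 12.6
```

arm_command --rot '[[0.1, 0.1, 0], [0, 0, 0], [0, 0, 0]]' --slide '[[0, 0, -0.6], [0, 0, -0.6], [0, 0, -0.6]]' --gripper '[0, 0, 0]'

```text
clock: 14.28
eef_pos: [489.7, 143.7, 32.5]
tool_rot: [-3.139, 0.002, -1.055]
force: [0.4, -0.5, -0.4]
width: 12.7
```

arm_command --rot '[[0, 0, 0], [0, 0, 0], [0, 0, 0]]' --slide '[[0, 0, -0.6], [0, 0, -0.6], [0, 0, -0.6]]' --gripper '[0, 0, 0]'

```text
clock: 14.53
eef_pos: [489.9, 143.7, 31.0]
tool_rot: [-3.139, 0.002, -1.056]
force: [-1.9, -1.2, 13.9]
width: 12.5
```

arm_command --rot '[[0, 0, 0], [0, 0, 0]]' --slide '[[0, 0, 0], [0, 0, 0]]' --gripper '[0, 0]'

```text
clock: 14.7
eef_pos: [490.0, 143.7, 31.3]
tool_rot: [-3.138, 0.002, -1.056]
force: [-0.2, -0.7, -0.9]
width: 12.7
```

arm_command --rot '[[0, 0, 0], [0, 0, 0]]' --slide '[[0, 0, -0.4], [0, 0, -0.3]]' --gripper '[0, 0]'

```text
clock: 14.87
eef_pos: [490.1, 143.7, 31.0]
tool_rot: [-3.138, 0.002, -1.056]
force: [-1.6, -0.5, 6.9]
width: 13.4
```

The cap is firmly on the floor at 7 N. I'll open a little and check.

arm_command --rot '[[0, 0, 0], [0, 0, 0], [0, 0, 0], [0, 0, 0], [0, 0, 0]]' --slide '[[0, 0, 0], [0, 0, 0], [0, 0, 0], [0, 0, 0], [0, 0, 0]]' --gripper '[14, 18, 22, 26, 30]'

```text
clock: 15.28
eef_pos: [490.2, 143.9, 30.8]
tool_rot: [-3.138, 0.002, -1.055]
force: [0.4, 0.1, 0.2]
width: 29.6
```

```bash
python3 look.py w10
```

```text
15.2833 [490.15 143.86  30.76] [-1.7978e+02  1.1000e-01 -6.0470e+01] [0.41 0.1  0.21] [ 0.001 -0.024 -0.012] 29.64
```

View pics/w10.png

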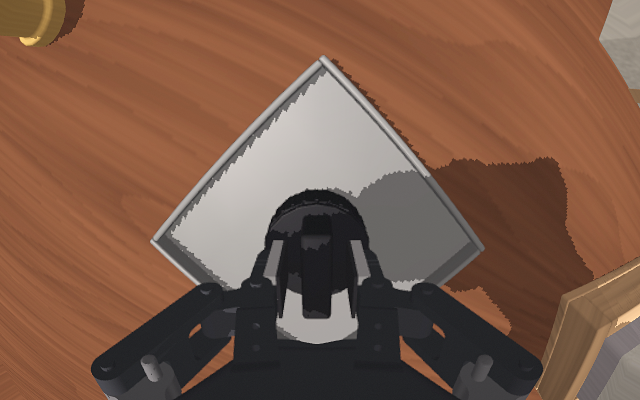

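The cap stands upright on the tray floor, with the bar at (317,265) free between the opened pads at (275,270) and (357,270). I'll retreat straight up.

arm_command --rot '[[0, 0, 0], [0, 0, 0], [0, 0, 0], [0, 0, 0], [0, 0, 0]]' --slide '[[0, 0, 4], [0, 0, 8], [0, 0, 12], [0, 0, 15], [0, 0, 20]]' --gripper '[30, 30, 30, 30, 30]'

```text
clock: 15.75
eef_pos: [487.1, 142.9, 89.9]
tool_rot: [3.137, 0.003, -1.055]
force: [0.6, -0.2, -0.1]
width: 29.9
```

arm_command --rot '[[0, 0, 0], [0, 0, 0], [0, 0, 0], [0, 0, 0], [0, 0, 0]]' --slide '[[0, 0, 30], [0, 0, 30], [0, 0, 30], [0, 0, 15], [0, 0, 0]]' --gripper '[30, 30, 30, 30, 30]'

```text
clock: 16.17
eef_pos: [487.3, 143.1, 206.2]
tool_rot: [-3.14, 0.002, -1.054]
force: [0.6, -0.2, -0.1]
width: 30.2
```

arm_command --rot '[[0, 0, 0], [0, 0, 0], [0, 0, 0], [0, 0, 0], [0, 0, 0]]' --slide '[[-10, 0, 20], [-15, 0, 20], [-15, 0, 10], [0, 0, 0], [0, 0, 0]]' --gripper '[30, 30, 30, 30, 30]'

```text
clock: 16.58
eef_pos: [445.4, 142.2, 259.0]
tool_rot: [-3.138, 0.001, -1.055]
force: [0.5, 0.0, -0.2]
width: 30.0
```

```bash
python3 look.py w11; python3 look.py s11 scene;  python3 look.py t11 top
python3 - <<'E'
from h import *
im=cv2.imread('pics/s11.png');cv2.imwrite('pics/s11c.png',cv2.resize(im[70:270,220:470],None,fx=3,fy=3,interpolation=cv2.INTER_CUBIC))
im,d,c=load('pics/s11.npz');P=cloud(c,d);m=(np.hypot(P[...,0]-490,P[...,1]-144)<45)&(P[...,2]>35)&(P[...,2]<90)
q=P[m];print('cap pts',len(q),q.mean(0),np.percentile(q[:,2],[50,95,99]))
for f in('top0','t11'):
    im,d,c=load('pics/%s.npz'%f);P=cloud(c,d)
    for n,(u0,u1,v0,v1,a,b) in dict(carton=(300,370,130,190,60,90),basket=(425,490,205,280,20,90),fit=(180,220,220,260,40,80)).items():
        p=P[v0:v1,u0:u1];q=p[(p[...,2]>a)&(p[...,2]<b)];r=cv2.minAreaRect(q[:,:2].astype(np.float32));print(f,n,np.round(r[0],1),round(r[2],1))
E
```

```text
16.5833 [445.37 142.2  258.95] [-1.7978e+02  4.0000e-02 -6.0470e+01] [ 0.46  0.   -0.23] [-0.038 -0.068 -0.081] 30.0
16.6333 [445.17 142.21 258.7 ] [-1.7984e+02  6.0000e-02 -6.0470e+01] [-0.05 -1.03 -0.7 ] [ 0.02   0.063 -0.027] 29.68
16.6833 [445.39 142.16 258.25] [-1.7987e+02  7.0000e-02 -6.0480e+01] [-0.57 -0.14 -0.49] [-0.051  0.012  0.001] 30.37
cap pts 60 [498.79949208 145.93691826  51.1358175 ] [53.49740032 59.08398699 60.68381399]
top0 carton [771.9 -34.2] 87.6
top0 basket [ 501.6 -428.3] 89.0
top0 fit [534.  397.4] 89.1
t11 carton [771.9 -34.2] 87.3
t11 basket [ 501.7 -428. ] 89.1
t11 fit [534.  397.9] 88.6
```

View pics/w11.png

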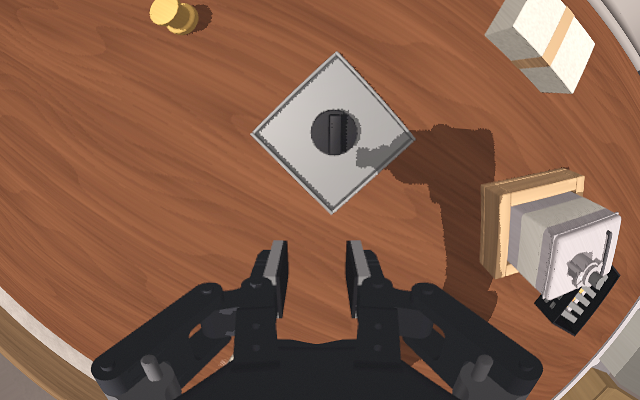

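View pics/s11c.png

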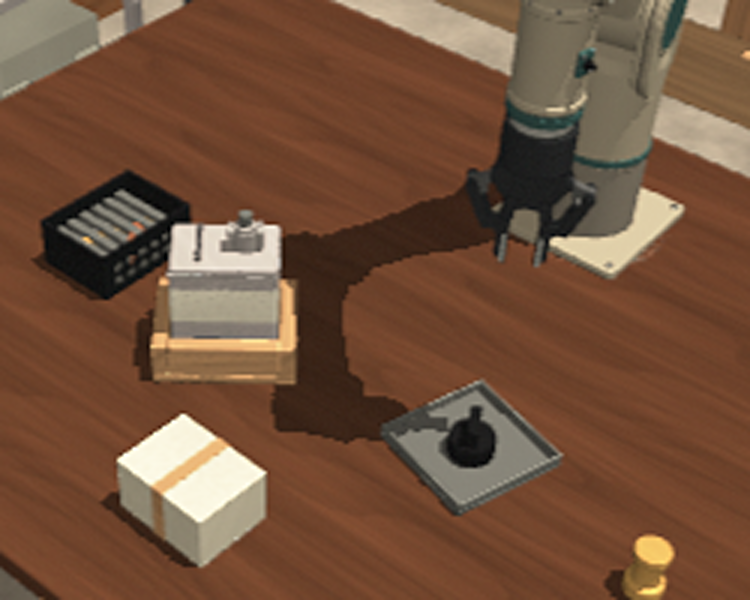

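The cap is upright and flat in the centre of the tray: (335,132) in the wrist view, (472,440) in the scene crop. The tin's neck is bare, the arm is clear and the bystanders haven't moved. I'm handing in the job.

```bash
python3 -c "
from cell import ctrl
print(ctrl.finish_job())"
```

```text
the job is handed in; nothing more can be done
None
```

The tin is open and the cap stands upright and flat in the middle of the tray, released. I handed the job in at about 17 s on the robot's clock; it reports no verdict.

- **Unlocking:** I gripped the bar from above and pressed slowly until the cap bottomed about 8–9 mm down. I held it there at about 24–27 N, turned it 79° anticlockwise, eased off and lifted it clear. The highest force I read was about 28 N in total, counting sideways push, against the 45 N limit. Forces were only read at the end of each move call.
- **Setting down:** The cap touched the tray floor at up to about 14 N. I eased off and re-seated it at 7 N before opening the fingers.
- **Last checks:** The pictures show the neck bare and the gripper well clear of everything. The carton, basket and fitting measured within 0.5 mm of where they started.
- **Disagreements:**
  - The top and wrist cameras placed the cap about 2.5 mm apart at the start; I used the wrist value.
  - The tool tilted by up to about 1.3° while pressing, because I overcorrected it once; I fixed that before the turn.

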